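# Fit the last candle sleeve and hold the lamp up level

### The arm

A 6-joint arm with a two-finger parallel gripper is mounted at the origin on the work surface. World frame = base frame: x ahead of the robot, y to its left, z up, the work surface at z = 0. Lengths are in m, angles in rad, forces in N, time in s.
With the tool pointing down it reaches from about 0.35 to 0.975 m from the base axis. Payload 4.9 kg.
Tool frame: the origin (TCP) lies between the finger pads; the fingertips stand 19 mm ahead of it and the grasp point (between the pads) is the TCP; z points along the fingers, y is the direction in which the jaws open and shut (so a half turn about z gives the same grasp; the last joint's range is limited). The gripper opens to 85 mm and grips with 20 to 120 N. Pads are 22 mm wide; open, the fingers measure 114 mm over their backs; the gripper's body (76 mm by 85 mm) begins 54 mm behind the grasp point. The pads swing forward as they close: fully open they stand 13 mm farther back than shut.
Start: joints at [1.04, 0.053, 1.613, -0, 1.476, -0.119], TCP at [0.25, 0.573, 0.25] pointing down, gripper open.
Joint ranges: [-3.01, 3.01], [-1.01, 2.22], [0.06, 2.58], [-1.02, 4.17], [0.09, 2.62], [-3.14, 3.14]. Speed limits (rad/s): [2.57, 2.57, 3.14, 3.14, 3.14, 3.14].

### API

Orientations are given as a unit quaternion [w, x, y, z].
In Python, from plant import state, grab_frame, calibration, job_done gives the robot as it stands. The module is installed in compiled form; this text tells all that it offers.
- The arm moves only by the tool servo_tool, never from a script. Its argument "deltas" is a list that holds one entry, the list of rows, each a list of 5 numbers: the finger opening in mm, from 0 to 85.4, then the shift along the world's x, y, z in mm, then the turn about the world's z in units of 6 degrees (1.0 is 6 degrees). A call has 1 to 5 rows; each row is the pose to reach, as a shift and turn from the pose commanded when the call began; what a row does not reach only later rows make up. A row lasts 1/8 s, in which the tool goes at most 62.5 mm and 10.7 degrees, less where a joint would pass 70% of its speed; a pose out of reach is approached as far as the arm can. A call with a gripper value outside its range is refused whole. The fingers move at their own pace and stop on an object; the grip force is fixed at half the most. Time passes only in rows, so rows that repeat a pose let the fingers close. It gives the time, the measured TCP pose, the force and the opening at its end, in the units of the state.
- state(): the state, without advancing time (a new reading comes with each control period).
- grab_frame(name): name is "side" or "top"; returns the picture (420x560x3 uint8, red, green, blue); there is no depth.
- calibration(name): a dict with "intrinsics" (3x3 intrinsics, pixels), "k1" (the pictures are not rectified: a ray, as slopes to the right and down, at radius r is drawn at 1 + k1 r^2 times it, then the intrinsics apply), "world_from_camera" (4x4, takes a point from camera to world coordinates). Camera axes: x right, y down, z forward; pixel columns grow to the right and rows downward; lengths in m; the calibration is good to about 2 mm. A picture is of the moment at which its call begins. calibration takes no time and is no camera call.
- job_done(): hands the job in, once; it reports no verdict.
The state is a dict: "time": time; "joint_pos": joint angles; "joint_vel": joint speeds; "joint_efforts": joint torques, N m; "tool_pos": TCP position; "tool_rot": TCP orientation; "contact_force": force on the tool from outside, world axes, zero at the start; "ft_torque": the same for the moment, N m; "gripper_width": opening from 0.0 (shut) to 1.0 (fully open).
Only numpy, scipy, OpenCV 4.12 (cv2) and the standard library are available. Lean on these libraries where they do the work, as an engineer would, in place of code of your own. Each camera call takes 0.05 s, during which the arm holds its last target.

### The job

The three-arm lamp stands with its arms on the rim of a pipe offcut and one of its lampholders is still bare: slip the loose candle sleeve over that lampholder, right down onto its dish, and let go of it. Then lift the lamp straight up until its bottom knob is about 5 cm above the pipe, and finish while holding it there, steady and level with all three sleeves on, so that I can get at the cap underneath. Keep the lamp upright all the time and leave the other things on the bench where they are.

Things in the scene. Friction and masses are not known exactly. Their poses are not given: they have to be found in the camera images.
- lamp: brass lamp, 183 mm tall, about 0.65 kg without sleeves, loose. Origin at the lowest point of its bottom knob, on its axis; z up along the stem; the arm with the bare lampholder points along its +x, the others at +-120 degrees. The arms' undersides, 29 mm above the origin, lie on the pipe's rim; nothing fastens it. Bowl and hub, up to 58 mm across, reach up to 72 mm.
- stem_grip (a point): a point on the lamp's plain round upright stem, 145 mm above its lowest point: a good place to grip it. The stem is 16 mm across and runs from 73 mm below to 18 mm above this point; above that is only an eye no wider than the stem, its top 38 mm above this point. The balance point lies on the axis well below. Axes as lamp
- lamp_bottom (a point): the lowest point of the lamp's bottom knob, on its axis; axes as lamp
- home0 (a point): on the axis of the bare lampholder, 115 mm from the lamp's axis: the place of the centre of the loose sleeve when it is fully down. The lampholder is black, upright, 20 mm across, tapered to 15 mm at its tip, and stands 45 mm tall on a brass dish 42 mm across; this point is 40 mm above the dish. Axes as lamp
- home1 (a point): the same point of the next lampholder (anticlockwise from above), which carries a sleeve
- home2 (a point): the same point of the third lampholder, which carries a sleeve
- sleeve_mid (a point): centre (half-way up) of the loose candle sleeve, a plain white plastic tube 30 mm outside, 25 mm inside, 80 mm tall, open at both ends, 25 g, standing upright on the bench; z along the tube
- sleeve_b_mid (a point): centre of the like sleeve already on the lampholder of home1; it sits there loosely
- sleeve_c_mid (a point): centre of the like sleeve already on the lampholder of home2; it sits there loosely
- pipe: offcut of grey drain pipe, 160 mm outside, wall 4 mm, 80 mm tall, standing on end, loose on the bench; origin at the centre of its underside, z up
- pipe_rim (a point): centre of the pipe's upper end, 80 mm above the bench
- coupling_mid (a point): bystander: centre (half-way up) of a white pipe coupling, a short wide tube 45 mm outside, 50 mm tall, standing on the bench
- tape: bystander: roll of black tape, 68 mm across, 19 mm tall, lying flat; origin at the centre of its underside
- screwdriver: bystander: screwdriver 190 mm long lying on the bench along its own x, handle to its -x
- bin: bystander: blue open-fronted stock bin 160 x 100 x 75 mm with fittings in it; origin at the centre of its underside, front to its -x
There are look-alikes about, which are no part of the job. Of the things like the pipe, leave any that is red; of the rest the larger one is meant.

How it is judged:
On the way:
1. the loose sleeve is fully down on the bare lampholder and let go, while the lamp still stands on the pipe (distance between sleeve_mid and home0 below 0.008 m and contact force between the fingers and sleeve below 0.1 N and contact force between lamp and pipe above 2 N and angle between lamp's own z axis and vertical below 0.07 rad), for 0.2 s.
At the end, for the whole second after the job is handed in: The fingers hold the lamp; its lowest point is 25 to 90 mm above the pipe's rim and within 40 mm of the pipe's axis; it touches the pipe no more, is level within 0.07 rad and at rest; each of the three sleeves is within 8 mm of its place on its lampholder; the pipe stands upright (z of lamp_bottom in the frame of pipe_rim between 0.025 and 0.09 m and horizontal distance between lamp_bottom and pipe_rim below 0.04 m and angle between lamp's own z axis and vertical below 0.07 rad and linear speed of lamp below 0.02 m/s and angular speed of lamp below 0.15 rad/s and contact force between the fingers and lamp above 2 N and contact force between lamp and pipe below 0.05 N and distance between sleeve_mid and home0 below 0.008 m and distance between sleeve_b_mid and home1 below 0.008 m and distance between sleeve_c_mid and home2 below 0.008 m and angle between pipe's own z axis and vertical below 0.05 rad); the arm keeps its last pose, push and grip.
It fails at once if the lamp is tipped by more than 0.3 rad (angle between lamp's own z axis and vertical above 0.3 rad).
It fails at once if the coupling, tape, screwdriver or bin is moved by more than 30 mm (distance of any of coupling_mid, tape, screwdriver, bin from where it was at the start of the episode above 0.03 m).
It also fails if it takes over 51 s, if anything falls off the work surface, if the arm or the gripper's body presses on something with over 40 N, if the wrist force passes 120 N, or if a joint passes its speed limit or range.

## Working session

There is one attempt and no reset: what is moved stays moved. The work goes in short steps, Python scripts to look and compute and a tool call to move; the robot and the scene stay as the last step left them, time stands still between calls to the robot, and variables do not carry over. Pictures are saved under pics/ and viewed, and the job is handed in when it is done.

Besides the shell and the picture viewer there is one more tool, called after "Call:" in YAML: its name, and indented under it one key for each argument. servo_tool: Moves the arm, as the interface text tells. Its arguments: {"type":"object","properties":{"deltas":{"type":"array","items":{"type":"array","items":{"type":"array","items":{"type":"number"}}}}},"required":["deltas"]}

```bash
mkdir -p pics
cat > h.py <<'E'
import numpy as np,cv2
from plant import state,grab_frame,calibration
def cast(cal,u,v):
    K=np.array(cal["intrinsics"]);k=cal["k1"];T=np.array(cal["world_from_camera"])
    d=cv2.undistortPoints(np.array([[[u,v]]],float),K,np.array([k,0,0,0,0.]))[0,0]
    return T[:3,3],T[:3,:3]@np.array([d[0],d[1],1])
def onz(n,u,v,z):
    o,d=cast(calibration(n),u,v);return o+d*(z-o[2])/d[2]
def proj(n,P):
    c=calibration(n);T=np.linalg.inv(np.array(c["world_from_camera"]))
    P=np.atleast_2d(np.array(P,float))
    return cv2.projectPoints(P,cv2.Rodrigues(T[:3,:3])[0],T[:3,3],np.array(c["intrinsics"]),np.array([c["k1"],0,0,0,0.]))[0][:,0]
def save(n,f):
    im=grab_frame(n);cv2.imwrite("pics/"+f,im[:,:,::-1]);return im
E
python3 - <<'E'
from h import *
for n in("side","top"):
    save(n,n+"0.png");c=calibration(n);print(np.round(c["world_from_camera"],3),c["intrinsics"],c["k1"])
s=state();print(s["time"],s["tool_pos"],s["tool_rot"],s["gripper_width"])
E
```

```text
[[ 0.936 -0.269  0.229  0.306]
 [-0.352 -0.677  0.646 -0.854]
 [-0.018 -0.685 -0.729  0.976]
 [ 0.     0.     0.     1.   ]] [[521.7338112    0.         288.49529744]
 [  0.         521.7338112  212.20905855]
 [  0.           0.           1.        ]] -0.19511454250245555
[[-0.004 -0.988  0.155  0.387]
 [-1.    -0.    -0.027 -0.09 ]
 [ 0.027 -0.155 -0.988  1.358]
 [ 0.     0.     0.     1.   ]] [[463.03069241   0.         287.12776637]
 [  0.         463.03069241 210.57845773]
 [  0.           0.           1.        ]] -0.05580275528229094
0.1 [0.24988279 0.57228752 0.24916454] [-3.13756535e-04  2.04428457e-01  9.78881038e-01 -9.05798173e-04] 1.002337006872442
```

View pics/side0.png

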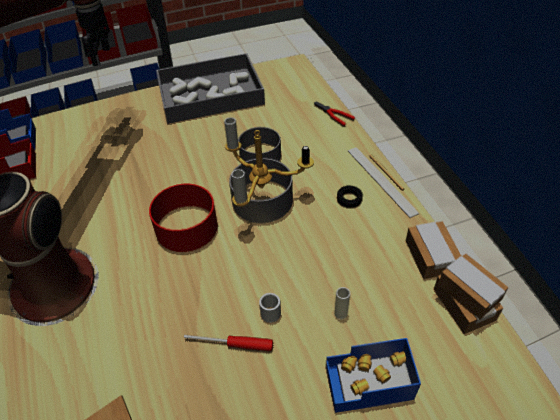

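View pics/top0.png

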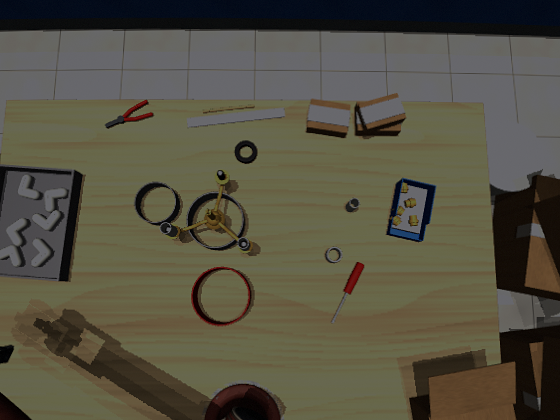

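The side view shows the lamp at (258,180) with its bare black holder at (305,155). The loose sleeve is at (342,303) and the coupling at (270,307). In the top view the lamp is at (214,217), the bare holder at (222,175) and the sleeve at (353,204). I'll zoom in to measure.

Run:
```python
import cv2,numpy as np
def z(f,x,y,w,h,s):
    im=cv2.imread("pics/"+f)[y:y+h,x:x+w];im=cv2.convertScaleAbs(im,alpha=1.7);return cv2.resize(im,None,fx=s,fy=s,interpolation=cv2.INTER_CUBIC)
a=z("side0.png",215,110,130,100,4);b=z("top0.png",150,155,130,100,4)
cv2.imwrite("pics/za.png",a);cv2.imwrite("pics/zb.png",b)
a=z("side0.png",315,270,60,70,6);b=z("top0.png",320,185,60,70,6);cv2.imwrite("pics/zc.png",np.hstack([a,b]))
```

```text
(no output)
```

View pics/za.png

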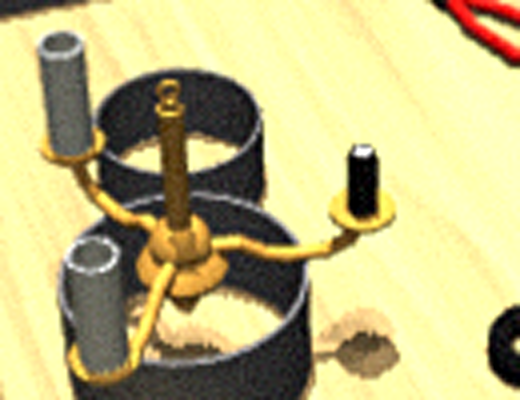

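View pics/zb.png

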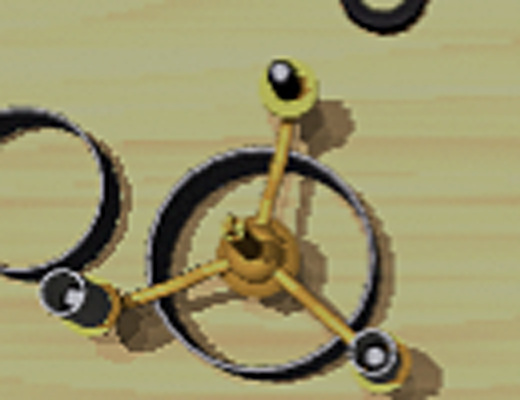

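View pics/zc.png

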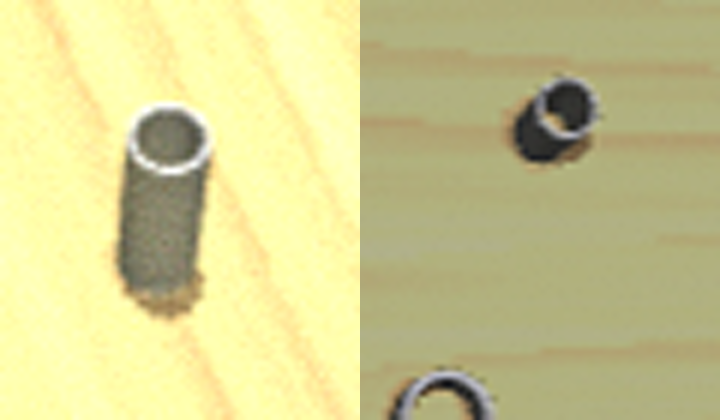

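```bash
cat >> h.py <<'E'
def tri(s,t):
    a,d=cast(calibration("side"),*s);b,e=cast(calibration("top"),*t)
    d/=np.linalg.norm(d);e/=np.linalg.norm(e)
    k=np.linalg.lstsq(np.c_[d,-e],b-a,rcond=None)[0]
    p,q=a+d*k[0],b+e*k[1];return (p+q)/2*1000,np.linalg.norm(p-q)*1000
E
python3 - <<'E'
from h import *
S=lambda x,y:(215+(x+.5)/4-.5,110+(y+.5)/4-.5)
T=lambda x,y:(150+(x+.5)/4-.5,155+(y+.5)/4-.5)
s=(315+169.5/6-.5,270+138.5/6-.5);t=(320+207.5/6-.5,185+107.5/6-.5)
def p(n,a,b):
    r=tri(a,b);print(n,np.round(r[0],1),round(r[1],1))
p("sleeve top",s,t);print(onz("side",*s,.08),onz("top",*t,.08))
p("tip",S(363,150),T(281,72));p("dish",S(362,212),T(289,89))
p("A",S(61,43),T(64,293));p("B",S(95,256),T(375,355))
p("eye",S(169,85),T(236,224))
for f,pts in(("side",[S(188,200)]),):pass
# pipe rim: ellipse of top view
for (x,y) in[(150,262),(380,262),(262,148),(262,380)]:print(onz("top",*T(x,y),.08))
E
```

```text
sleeve top [ 611.6 -314.1   79. ] 0.8
[ 0.6117125  -0.31467986  0.08      ] [ 0.61103312 -0.3138002   0.08      ]
tip [676.3  54.7 162.8] 0.2
dish [676.3  55.1 112.4] 0.3
A [525.6 184.5 196.5] 0.7
B [487.8 -11.8 196. ] 3.2
eye [563.   72.  233.4] 1.0
[0.5608359  0.15304938 0.08      ]
[ 0.56082687 -0.0065833   0.08      ]
[0.64152598 0.0769483  0.08      ]
[0.47889917 0.07375763 0.08      ]
```

Triangulated, in mm: the loose sleeve is at (611.4, -314.2). The bare holder tip is at (676.3, 54.8, 162). The lamp axis is about (563, 76), and the three arm radii come out at 115–116, which agrees with the spec. I'll go up and over to the sleeve.

Call:
servo_tool:
  deltas:
    - [[60,0,0,50],[60,0,-10,100,0],[60,23,-66,100,0],[60,46,-122,100,0],[60,69,-178,100,0]]

```text
invalid input
```

Call:
servo_tool:
  deltas:
    - [[60,0,0,50,0],[60,0,-10,100,0],[60,23,-66,100,0],[60,46,-122,100,0],[60,69,-178,100,0]]

```text
time: 0.72
tool_pos: [0.3193, 0.393, 0.3498]
tool_rot: [0.0, 0.204, 0.979, -0.0]
contact_force: [0.8, -0.4, 0.4]
gripper_width: 0.706
```

Call:
servo_tool:
  deltas:
    - [[60,23,-56,0,0],[60,46,-112,0,0],[60,69,-168,0,0],[60,92,-224,0,0],[60,115,-280,0,0]]

```text
time: 1.35
tool_pos: [0.4343, 0.1128, 0.35]
tool_rot: [0.0, 0.204, 0.979, 0.0]
contact_force: [1.1, -0.1, -0.5]
gripper_width: 0.701
```

Call:
servo_tool:
  deltas:
    - [[60,23,-56,0,0],[60,46,-112,0,0],[60,69,-168,0,0],[60,92,-224,0,0],[60,115,-280,0,0]]

```text
time: 1.98
tool_pos: [0.5494, -0.1672, 0.3497]
tool_rot: [-0.0, 0.205, 0.979, 0.0]
contact_force: [0.8, 0.4, 0.7]
gripper_width: 0.704
```

Call:
servo_tool:
  deltas:
    - [[60,22,-52,0,0],[60,44,-104,0,0],[60,62,-149,-20,0],[60,62,-149,-75,0],[60,62,-149,-130,0]]

```text
time: 2.6
tool_pos: [0.6111, -0.3151, 0.2184]
tool_rot: [0.0, 0.205, 0.979, 0.0]
contact_force: [-0.3, 0.2, 0.4]
gripper_width: 0.706
```

Call:
servo_tool:
  deltas:
    - [[60,0,0,-50,0],[60,0,0,-90,0],[60,0,0,-120,0],[60,0,0,-120,0]]

```text
time: 3.1
tool_pos: [0.6088, -0.3127, 0.0959]
tool_rot: [-0.004, 0.204, 0.979, 0.001]
contact_force: [0.7, -0.7, 0.4]
gripper_width: 0.703
```

Run:
```python
from h import *
save("side","s1.png");save("top","t1.png")
def z(f,x,y,w,h,s):
    im=cv2.imread("pics/"+f)[y:y+h,x:x+w];im=cv2.convertScaleAbs(im,alpha=1.7);return cv2.resize(im,None,fx=s,fy=s,interpolation=cv2.INTER_CUBIC)
cv2.imwrite("pics/z1.png",np.hstack([z("s1.png",300,230,95,110,4),z("t1.png",310,160,95,110,4)]))
print(state()["tool_pos"])
```

```text
[ 0.61139419 -0.31442168  0.10091712]
```

View pics/z1.png

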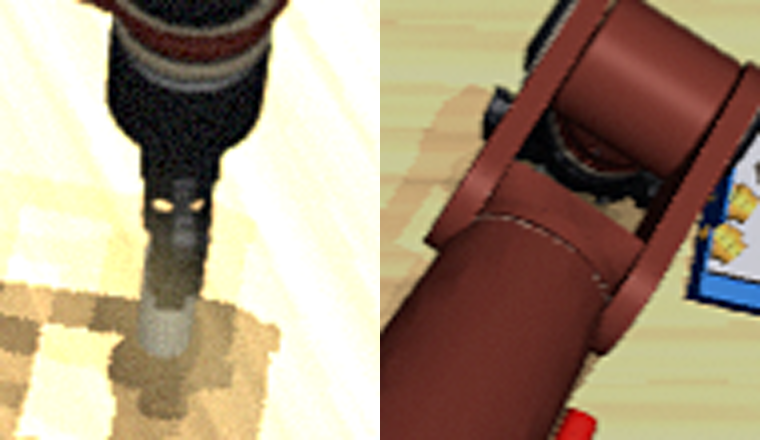

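The side crop shows the fingers lined up with the sleeve at zoom (165,310). The arm hides it in the top view. I'll descend and grip.

Call:
servo_tool:
  deltas:
    - [[60,0,0,-20,0],[60,0,0,-45,0],[60,0,0,-45,0],[60,0,0,-45,0],[50,0,0,-45,0]]

```text
time: 3.82
tool_pos: [0.6121, -0.3149, 0.057]
tool_rot: [0.001, 0.204, 0.979, -0.0]
contact_force: [0.1, -0.8, -0.1]
gripper_width: 0.586
```

Call:
servo_tool:
  deltas:
    - [[40,0,0,0,0],[32,0,0,0,0],[24,0,0,0,0],[20,0,0,0,0],[20,0,0,0,0]]

```text
time: 4.45
tool_pos: [0.6116, -0.3145, 0.0561]
tool_rot: [0.001, 0.204, 0.979, -0.0]
contact_force: [-0.2, 0.2, 4.1]
gripper_width: 0.34
```

Call:
servo_tool:
  deltas:
    - [[20,0,0,0,0],[20,0,0,10,0],[20,0,0,40,0],[20,0,0,90,0],[20,0,0,140,0]]

```text
time: 5.08
tool_pos: [0.6103, -0.3138, 0.1956]
tool_rot: [-0.001, 0.204, 0.979, 0.0]
contact_force: [-0.1, -0.5, 0.4]
gripper_width: 0.344
```

The sleeve is held at a width of about 29 mm. I'll carry it to just above the bare holder.

Call:
servo_tool:
  deltas:
    - [[20,5,30,30,0],[20,15,85,50,0],[20,25,140,50,0],[20,35,195,50,0],[20,45,250,50,0]]

```text
time: 5.7
tool_pos: [0.6557, -0.0625, 0.2449]
tool_rot: [-0.001, 0.205, 0.979, -0.0]
contact_force: [1.3, -0.3, -1.3]
gripper_width: 0.343
```

Call:
servo_tool:
  deltas:
    - [[20,9,50,0,0],[20,15,85,0,0],[20,20,112,0,0],[20,20,119,0,0],[20,20,119,0,0]]

```text
time: 6.32
tool_pos: [0.6758, 0.0545, 0.2449]
tool_rot: [-0.0, 0.204, 0.979, -0.0]
contact_force: [0.6, -0.2, 0.4]
gripper_width: 0.341
```

Call:
servo_tool:
  deltas:
    - [[20,0,0,0,0],[20,0,0,0,0]]

```text
time: 6.58
tool_pos: [0.6761, 0.0536, 0.2453]
tool_rot: [-0.0, 0.205, 0.979, -0.0]
contact_force: [-0.1, 0.1, -0.0]
gripper_width: 0.345
```

Run:
```python
from h import *
save("side","s2.png");save("top","t2.png")
def z(f,x,y,w,h,s):
    im=cv2.imread("pics/"+f)[y:y+h,x:x+w];im=cv2.convertScaleAbs(im,alpha=1.7);return cv2.resize(im,None,fx=s,fy=s,interpolation=cv2.INTER_CUBIC)
cv2.imwrite("pics/z2.png",np.hstack([z("s2.png",255,80,100,120,4),z("t2.png",180,120,100,120,4)]))
print(state()["tool_pos"])
```

```text
[0.67614106 0.0539508  0.24535114]
```

View pics/z2.png

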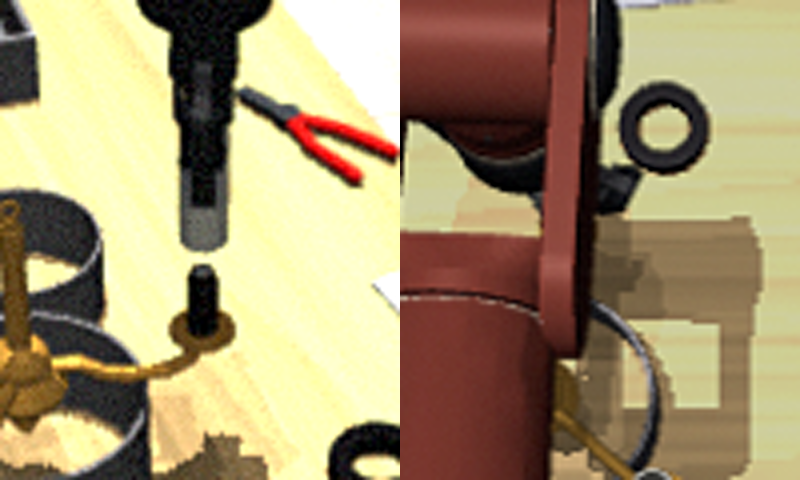

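Run:
```python
from h import *
a=np.linspace(0,6.28,72)
def c(x,y,z,r):
    p=proj("side",np.c_[x+r*np.cos(a),y+r*np.sin(a),0*a+z]/1000.);q=((p-[255,80])+.5)*4-.5
    print(np.round([q[:,0].min(),q[:,0].max(),q[:,1].min(),q[:,1].max()],1))
c(676.1,54,190.3,15);c(676.3,54.8,161,7.5);c(676.3,54.8,116,21)
im=cv2.imread("pics/s2.png").astype(int).sum(2)
print(im[136:152,306]);print(im[137,294:318]);print(im[155,296:316]);print(im[160,290:322]);print(im[140:172,306])
```

```text
[178.1 228.2 219.8 251.2]
[190.4 215.1 264.3 280.1]
[168.8 236.1 305.9 350.3]
[182 183 171 189 187 164 172 325 473 458 120 127 128  63   4  24]
[424 442 430 463 469 371 143 137 161 179 163 177 183 170 167 157 133 171
 371 472 463 452 436 436]
[449 462 467 474 475 337  53   0   1  11  27   1   2 173 460 449 440 421
 435 448]
[468 453 458 459 457 451 457 337 117  91 121  75   4   5   0   4   0  23
  25  69 122 104 135 293 459 450 430 427 425 431 437 470]
[187 164 172 325 473 458 120 127 128  63   4  24  35  31  12  27   0  41
  13   0   0   0   0  14  74 139 119 128 277 429 410 409]
```

Projected and observed edges agree within about 1 mm: the sleeve is at zoom (205,253) and the holder tip at (202,264). I'll lower it, watching the force.

Call:
servo_tool:
  deltas:
    - [[20,-0.5,0.5,-15,0],[20,-0.5,0.5,-30,0],[20,-0.5,0.5,-40,0],[20,-0.5,0.5,-45,0],[20,-0.5,0.5,-45,0]]

```text
time: 7.3
tool_pos: [0.6754, 0.0553, 0.1997]
tool_rot: [-0.0, 0.204, 0.979, -0.0]
contact_force: [-0.1, 0.2, -0.6]
gripper_width: 0.341
```

Call:
servo_tool:
  deltas:
    - [[20,0,0,-7,0],[20,0,0,-14,0],[20,0,0,-21,0],[20,0,0,-25,0],[20,0,0,-25,0]]

```text
time: 7.92
tool_pos: [0.6754, 0.0552, 0.1746]
tool_rot: [-0.001, 0.204, 0.979, -0.0]
contact_force: [0.6, -0.6, -0.4]
gripper_width: 0.344
```

Run:
```python
from h import *
save("side","s3.png")
def z(f,x,y,w,h,s):
    im=cv2.imread("pics/"+f)[y:y+h,x:x+w];im=cv2.convertScaleAbs(im,alpha=1.7);return cv2.resize(im,None,fx=s,fy=s,interpolation=cv2.INTER_CUBIC)
cv2.imwrite("pics/z3.png",z("s3.png",215,80,140,130,4))
s=state();print(s["tool_pos"],s["contact_force"])
```

```text
[0.67558313 0.05522449 0.1751227 ] [0.07595365 0.02256844 0.16822446]
```

View pics/z3.png

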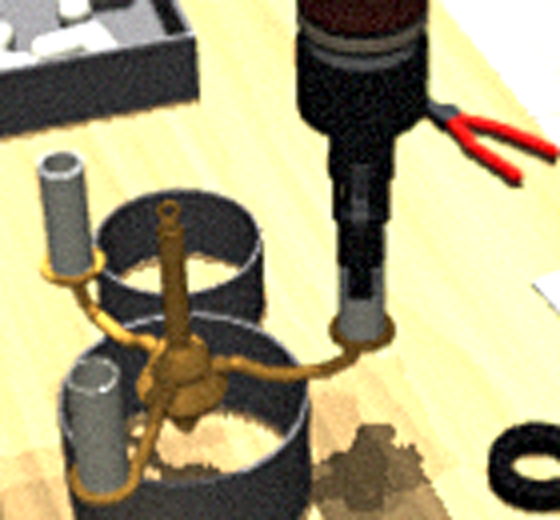

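The sleeve is round the holder at zoom (362,320), a few mm above the dish, with no side force. I'll go down 2 mm more and open.

Call:
servo_tool:
  deltas:
    - [[20,0,0,-1,0],[20,0,0,-2,0],[20,0,0,-2,0]]

```text
time: 8.35
tool_pos: [0.6756, 0.0553, 0.1733]
tool_rot: [0.0, 0.204, 0.979, 0.0]
contact_force: [-0.7, -0.2, 0.6]
gripper_width: 0.34
```

Call:
servo_tool:
  deltas:
    - [[32,0,0,0,0],[40,0,0,0,0],[50,0,0,0,0],[50,0,0,0,0],[50,0,0,0,0]]

```text
time: 8.98
tool_pos: [0.6757, 0.0552, 0.1733]
tool_rot: [0.0, 0.204, 0.979, 0.0]
contact_force: [0.3, 0.3, 0.2]
gripper_width: 0.588
```

Call:
servo_tool:
  deltas:
    - [[50,0,0,5,0],[50,0,0,30,0],[50,0,0,70,0],[50,0,0,120,0],[50,0,0,120,0]]

```text
time: 9.6
tool_pos: [0.678, 0.0552, 0.3009]
tool_rot: [0.006, 0.204, 0.979, 0.001]
contact_force: [-0.9, -0.1, 0.1]
gripper_width: 0.582
```

Run:
```python
from h import *
save("side","s4.png")
def z(f,x,y,w,h,s):
    im=cv2.imread("pics/"+f)[y:y+h,x:x+w];im=cv2.convertScaleAbs(im,alpha=1.7);return cv2.resize(im,None,fx=s,fy=s,interpolation=cv2.INTER_CUBIC)
cv2.imwrite("pics/z4.png",z("s4.png",215,80,140,130,4))
s=state();print(s["tool_pos"],s["contact_force"],s["time"])
```

```text
[0.67692934 0.05522545 0.29740133] [-0.94015685  0.29061137 -1.02461672] 9.65
```

View pics/z4.png

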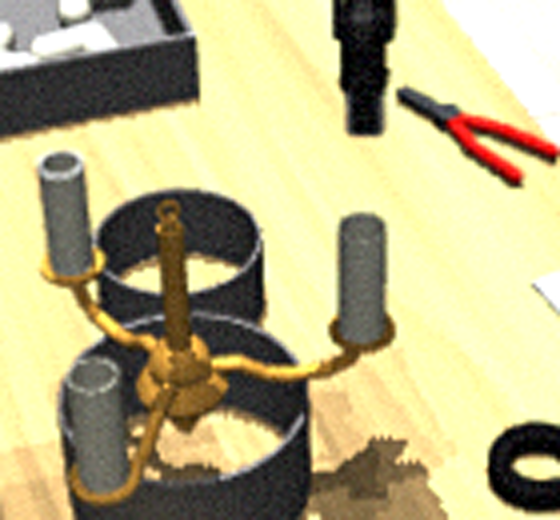

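The third sleeve sits on its dish like the other two, at zoom (361,280). Next I'll check the stem position against the arm-derived axis.

```bash
python3 - <<'E'
from h import *
P=np.array([[563.2,75.8,z] for z in(125,160,196,214,234)])/1000
q=proj("side",P);print("side pred",np.round(q,1))
im=cv2.imread("pics/s4.png").astype(int)
for r in(140,150,157,163):
    row=im[r,245:275];b=row[:,0];sm=row.sum(1);print(r,list(sm))
print("top pred",np.round(proj("top",P),1))
q=proj("top",P);print(np.round((q-[150,155]+.5)*4-.5))
E
python3 - <<'E'
import cv2
im=cv2.imread("pics/top0.png")[190:240,190:240];cv2.imwrite("pics/z5.png",cv2.resize(cv2.convertScaleAbs(im,alpha=1.8),None,fx=10,fy=10,interpolation=cv2.INTER_NEAREST))
E
```

```text
side pred [[259.3 164.9]
 [258.5 154. ]
 [257.6 142.4]
 [257.2 136.5]
 [256.6 129.7]]
140 [np.int64(79), np.int64(84), np.int64(91), np.int64(67), np.int64(77), np.int64(74), np.int64(92), np.int64(87), np.int64(99), np.int64(70), np.int64(106), np.int64(97), np.int64(121), np.int64(120), np.int64(106), np.int64(87), np.int64(90), np.int64(82), np.int64(74), np.int64(84), np.int64(92), np.int64(100), np.int64(85), np.int64(76), np.int64(88), np.int64(85), np.int64(79), np.int64(100), np.int64(69), np.int64(75)]
150 [np.int64(281), np.int64(377), np.int64(439), np.int64(449), np.int64(432), np.int64(449), np.int64(458), np.int64(442), np.int64(430), np.int64(442), np.int64(195), np.int64(78), np.int64(128), np.int64(113), np.int64(122), np.int64(107), np.int64(173), np.int64(445), np.int64(442), np.int64(443), np.int64(460), np.int64(425), np.int64(422), np.int64(418), np.int64(341), np.int64(357), np.int64(271), np.int64(121), np.int64(63), np.int64(57)]
157 [np.int64(76), np.int64(73), np.int64(82), np.int64(84), np.int64(75), np.int64(66), np.int64(69), np.int64(81), np.int64(93), 
[... 192 characters left out ...]
.int64(104), np.int64(86), np.int64(86), np.int64(75), np.int64(99), np.int64(77), np.int64(75), np.int64(70)]
163 [np.int64(339), np.int64(331), np.int64(243), np.int64(150), np.int64(136), np.int64(154), np.int64(160), np.int64(167), np.int64(92), np.int64(75), np.int64(94), np.int64(80), np.int64(91), np.int64(119), np.int64(107), np.int64(125), np.int64(103), np.int64(56), np.int64(161), np.int64(103), np.int64(72), np.int64(61), np.int64(79), np.int64(80), np.int64(87), np.int64(93), np.int64(52), np.int64(67), np.int64(79), np.int64(97)]
top pred [[212.8 217. ]
 [211.1 215.1]
 [209.2 213. ]
 [208.2 211.9]
 [207.  210.7]]
[[253. 249.]
 [246. 242.]
 [238. 234.]
 [234. 229.]
 [230. 224.]]
```

View pics/z5.png

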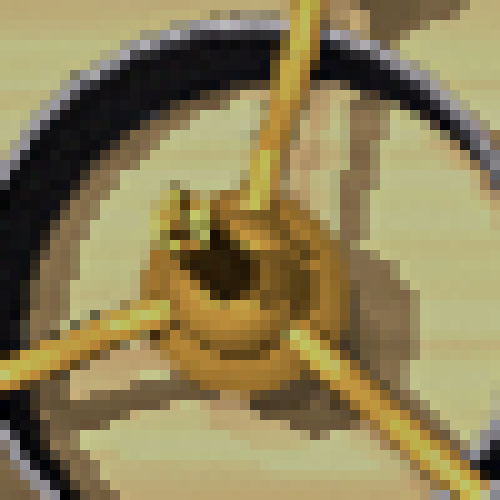

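The stem agrees with the predicted axis to about 1 mm: column 258.05 observed against 258.2 predicted in the side view. I'll use (563, 75) and move above the stem.

Call:
servo_tool:
  deltas:
    - [[60,-40,7,5,0],[60,-85,15,5,0],[60,-112.5,19.5,5,0],[60,-112.5,19.5,5,0],[60,-112.5,19.5,5,0]]

```text
time: 10.28
tool_pos: [0.5634, 0.0746, 0.2975]
tool_rot: [-0.0, 0.205, 0.979, -0.0]
contact_force: [-1.0, -0.4, 0.5]
gripper_width: 0.701
```

Run:
```python
from h import *
save("side","s6.png")
def z(f,x,y,w,h,s):
    im=cv2.imread("pics/"+f)[y:y+h,x:x+w];im=cv2.convertScaleAbs(im,alpha=1.7);return cv2.resize(im,None,fx=s,fy=s,interpolation=cv2.INTER_CUBIC)
cv2.imwrite("pics/z6.png",z("s6.png",215,80,140,130,4))
s=state();print(s["tool_pos"],s["contact_force"],s["time"])
```

```text
[0.56367477 0.07452944 0.29765929] [ 0.08583252 -0.13813292  0.39014423] 10.325
```

View pics/z6.png

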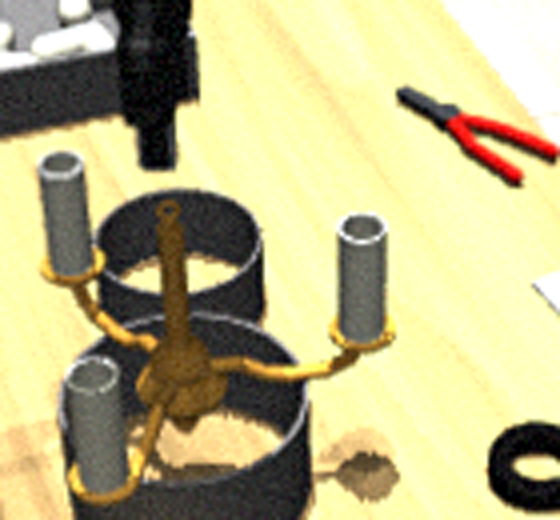

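All three sleeves are seated, the near finger is at zoom (157,150) and the stem is below it at (168,205), as expected. Now I'll descend over the stem.

Call:
servo_tool:
  deltas:
    - [[60,0,0,-30,0],[60,0,0,-60,0],[60,0,0,-85,0],[60,0,0,-102,0],[60,0,0,-102,0]]

```text
time: 10.95
tool_pos: [0.5627, 0.0746, 0.1945]
tool_rot: [-0.002, 0.205, 0.979, -0.0]
contact_force: [-0.2, 0.4, 0.1]
gripper_width: 0.705
```

Call:
servo_tool:
  deltas:
    - [[45,0,0,0,0],[34,0,0,0,0],[26,0,0,0,0],[23,0,0,0,0],[23,0,0,0,0]]

```text
time: 11.58
tool_pos: [0.5631, 0.0748, 0.1965]
tool_rot: [0.0, 0.204, 0.979, 0.0]
contact_force: [-0.4, 0.0, -0.1]
gripper_width: 0.27
```

Run:
```python
from h import *
save("side","s7.png")
def z(f,x,y,w,h,s):
    im=cv2.imread("pics/"+f)[y:y+h,x:x+w];im=cv2.convertScaleAbs(im,alpha=1.7);return cv2.resize(im,None,fx=s,fy=s,interpolation=cv2.INTER_CUBIC)
cv2.imwrite("pics/z7.png",z("s7.png",215,80,140,130,4))
s=state();print(s["tool_pos"],s["contact_force"],s["time"])
```

```text
[0.56313958 0.07474186 0.19638069] [-0.74456438  0.05240875  0.64649632] 11.625
```

View pics/z7.png

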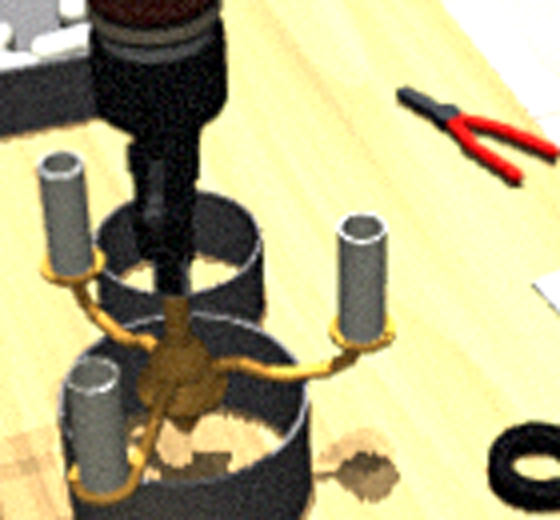

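The fingers straddle the stem: fingertips at zoom (172,285), stem at (176,300). After a small 1 mm correction I'll close.

Call:
servo_tool:
  deltas:
    - [[21,1,-0.4,0,0],[19,1,-0.4,0,0],[17.5,1,-0.4,0,0],[16,1,-0.4,0,0],[13,1,-0.4,0,0]]

```text
time: 12.25
tool_pos: [0.5647, 0.0751, 0.1969]
tool_rot: [0.001, 0.204, 0.979, 0.001]
contact_force: [2.4, 5.2, 0.0]
gripper_width: 0.171
```

Call:
servo_tool:
  deltas:
    - [[5,0,0,0,0],[5,0,0,0,0],[5,0,0,0,0],[5,0,0,0,0]]

```text
time: 12.75
tool_pos: [0.5647, 0.0751, 0.1969]
tool_rot: [0.001, 0.204, 0.979, 0.001]
contact_force: [3.0, 5.0, 0.1]
gripper_width: 0.165
```

Run:
```python
from h import *
save("side","s8.png")
def z(f,x,y,w,h,s):
    im=cv2.imread("pics/"+f)[y:y+h,x:x+w];im=cv2.convertScaleAbs(im,alpha=1.7);return cv2.resize(im,None,fx=s,fy=s,interpolation=cv2.INTER_CUBIC)
cv2.imwrite("pics/z8.png",z("s8.png",215,80,140,130,4))
s=state();print(s["tool_pos"],s["contact_force"],s["time"])
```

```text
[0.56467737 0.07512352 0.19687045] [2.46515018 5.24178962 0.95925279] 12.8
```

View pics/z8.png

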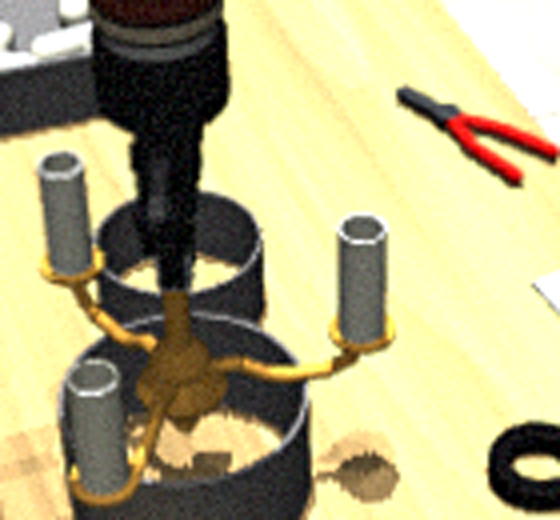

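The stem is held and nothing has moved visibly, but there is about 5 N of lateral force along the jaws. I'll relieve it, then lift slowly.

Call:
servo_tool:
  deltas:
    - [[5,0.5,1,0,0],[5,0.5,1,0,0],[5,0.5,1,0,0]]

```text
time: 13.18
tool_pos: [0.5649, 0.0756, 0.1967]
tool_rot: [0.0, 0.204, 0.979, 0.0]
contact_force: [2.2, 4.3, 1.1]
gripper_width: 0.169
```

Call:
servo_tool:
  deltas:
    - [[5,0,0,1,0],[5,0,0,3,0],[5,0,0,5,0],[5,0,0,7,0],[5,0,0,8,0]]

```text
time: 13.8
tool_pos: [0.5643, 0.0751, 0.2037]
tool_rot: [-0.001, 0.204, 0.979, -0.0]
contact_force: [-0.8, -0.7, -7.1]
gripper_width: 0.173
```

Run:
```python
from h import *
save("side","s9.png")
def z(f,x,y,w,h,s):
    im=cv2.imread("pics/"+f)[y:y+h,x:x+w];im=cv2.convertScaleAbs(im,alpha=1.7);return cv2.resize(im,None,fx=s,fy=s,interpolation=cv2.INTER_CUBIC)
cv2.imwrite("pics/z9.png",z("s9.png",215,80,140,130,4))
s=state();print(s["tool_pos"],s["contact_force"],s["ft_torque"],s["time"])
```

```text
[0.56445928 0.07517058 0.20413509] [-0.52428931 -0.1325759  -8.12057411] [ 0.02984981  0.05780807 -0.01166955] 13.85
```

View pics/z9.png

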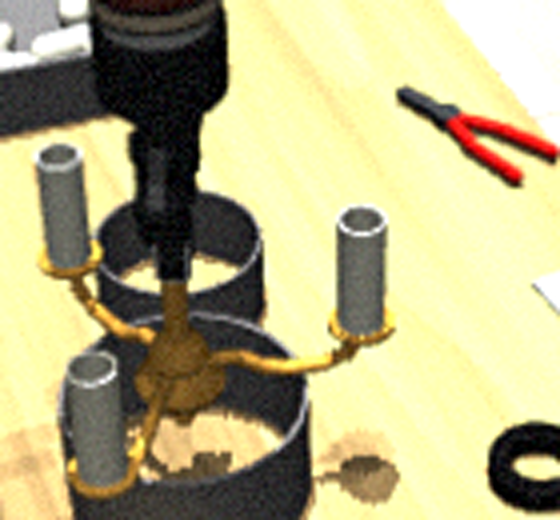

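The tool carries 7–8 N, the full weight of the lamp with sleeves, and it looks level. I'll lift the remaining 71 mm gently.

Call:
servo_tool:
  deltas:
    - [[5,0,0,3,0],[5,0,0,8,0],[5,0,0,14,0],[5,0,0,21,0],[5,0,0,28,0]]

```text
time: 14.48
tool_pos: [0.5648, 0.0753, 0.233]
tool_rot: [0.0, 0.204, 0.979, 0.0]
contact_force: [-0.7, 0.5, -9.0]
gripper_width: 0.171
```

Call:
servo_tool:
  deltas:
    - [[5,0,0,7,0],[5,0,0,14,0],[5,0,0,21,0],[5,0,0,28,0],[5,0,0,34,0]]

```text
time: 15.1
tool_pos: [0.5647, 0.0753, 0.2669]
tool_rot: [0.0, 0.204, 0.979, 0.0]
contact_force: [-0.3, -0.4, -6.8]
gripper_width: 0.171
```

Call:
servo_tool:
  deltas:
    - [[5,0,0,4,0],[5,0,0,7,0],[5,0,0,9,0],[5,0,0,9,0],[5,0,0,9,0]]

```text
time: 15.72
tool_pos: [0.5645, 0.0753, 0.275]
tool_rot: [-0.0, 0.204, 0.979, -0.0]
contact_force: [-0.0, -0.4, -8.1]
gripper_width: 0.169
```

Call:
servo_tool:
  deltas:
    - [[5,0,0,0,0],[5,0,0,0,0],[5,0,0,0,0],[5,0,0,0,0]]

```text
time: 16.23
tool_pos: [0.5646, 0.0753, 0.2753]
tool_rot: [-0.0, 0.204, 0.979, -0.0]
contact_force: [-0.6, 0.1, -8.3]
gripper_width: 0.173
```

Run:
```python
from h import *
save("side","s10.png");save("top","t10.png")
def z(f,x,y,w,h,s):
    im=cv2.imread("pics/"+f)[y:y+h,x:x+w];im=cv2.convertScaleAbs(im,alpha=1.7);return cv2.resize(im,None,fx=s,fy=s,interpolation=cv2.INTER_CUBIC)
cv2.imwrite("pics/z10.png",z("s10.png",215,60,140,150,4))
cv2.imwrite("pics/y10.png",z("t10.png",130,130,160,130,4))
s=state();print(s["tool_pos"],s["tool_rot"],s["contact_force"],s["ft_torque"],s["time"])
```

```text
[0.56465038 0.0753475  0.27531946] [-7.16171861e-06  2.04442438e-01  9.78878588e-01  3.98951387e-06] [-0.02526444 -0.68193824 -7.69586423] [ 0.01528174 -0.00348554  0.01941444] 16.325
```

View pics/z10.png

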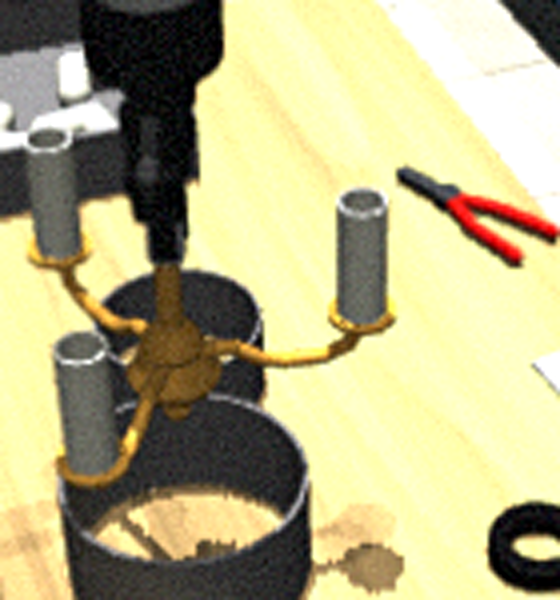

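View pics/y10.png

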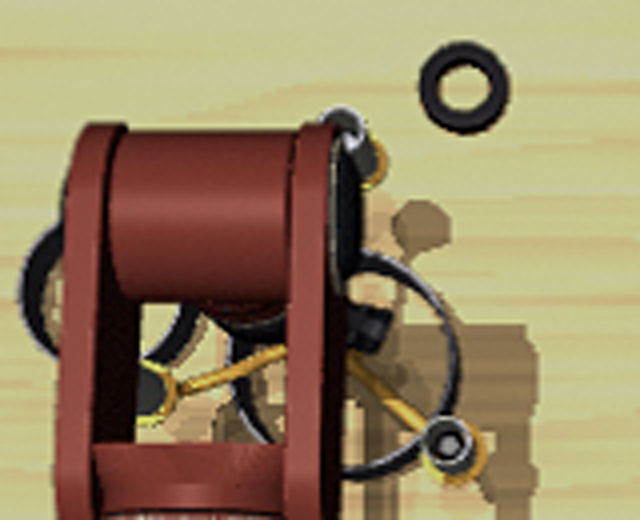

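The lamp hangs clear above the pipe with its knob at zoom (175,412), and all three sleeves are seated at (55,200), (90,415) and (361,260). As a level check, I'll cast the sleeve tops onto z=275 mm and compare with before the lift.

Run:
```python
from h import *
S=lambda x,y,oy:(215+(x+.5)/4-.5,oy+(y+.5)/4-.5)
# before (s4/z6: oy=80, z=196), after z=275 ; A,B,0 tops
b=[onz("side",*S(x,y,80),.196)*1000 for x,y in((61,164),(94,376),(362,227))]
a=[onz("side",*S(x,y,60),.275)*1000 for x,y in((48,138),(82,347),(362,202))]
for p,q in zip(b,a):print(np.round(p[:2],1),np.round(q[:2],1),np.round((q-p)[:2],1))
k=onz("side",*S(177,417,60),.130);print("knob if z130",k)
print(proj("side",[[.5645,.0753,.130]]),S(177,417,60))
```

```text
[525.9 184.1] [525.5 184.4] [-0.4  0.3]
[488.8 -11.7] [489.  -12.8] [ 0.1 -1.1]
[675.8  55. ] [674.3  52.1] [-1.5 -3. ]
knob if z130 [0.56185099 0.0743771  0.13      ]
[[259.781716   163.37494972]] (258.875, 163.875)
```

Sleeve tops shifted by at most 3 mm relative to the lamp, so the tilt is about 0.02–0.03 rad at most, within the 0.07 limit. The arm is still and steady, so I'll hand the job in.

```bash
python3 -c "
from plant import *
print(state()['joint_vel']);print(job_done())"
```

```text
[ 0.00046336 -0.00078832  0.00193222  0.00096672  0.00102225  0.00219078]
the job is handed in; nothing more can be done
None
```

The loose sleeve is on the bare lampholder, and the lamp is lifted and held above the pipe. I handed the job in at about 16.3 s of the 51 s allowed.

- **Sleeve:** I lowered the loose sleeve over the bare lampholder and let go while the lamp still stood on the pipe. The pictures then showed it down on its dish like the other two.
- **Lift:** I gripped the lamp by the stem and raised it straight up 79 mm. Its knob should be about 50 mm above the rim, going by the height of the tool. The measured load of 7–8 N fits the full weight of the lamp with its sleeves.
- **Last checks:**
  - The last pictures show all three sleeves on and the lamp clear of the pipe, and the arm's joints were almost still.
  - I moved nothing else on purpose, but I did not measure the coupling, tape, screwdriver or bin again.
- **Disagreements:**
  - Two sleeve tops matched their positions before the lift to about 1 mm. The newly fitted one read about 3 mm off, which suggests a tilt of about 0.02–0.03 rad at most; the limit is 0.07.
  - When the jaws closed on the stem, they pushed sideways with about 5 N. I shifted the tool about 1 mm, which eased it only to about 4–5 N; it went once the lamp was lifted clear.

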